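# Pin the micromanipulator's slide back in its working position

## Task

The micromanipulator's coarse slide has been knocked out of place, so the locating hole in its carriage no longer lines up with the one in the bed below. Take the tapered drift from the pin rack, feel its nose through both holes and work it gently down until its collar sits flat on the carriage, so that the taper draws the carriage into line, then let go and leave it there. Let the drift do the pulling, without forcing it: do not push on the carriage or the manipulator with the hand, and leave the other things where they are.

Things in the scene. Friction and masses are not known exactly. Their poses are not given: they have to be found in the camera images.
- drift_grip (a point): the tapered drift, a steel pin standing handle-up in one of the rack's three holes (which one varies), told from its neighbours by its short stout barrel handle and wide collar. This point is on its axis, half-way up the round handle (24 mm diameter, from 6 to 50 mm above the underside of the collar) and 30 mm above that underside. z axis up along the pin. Mass about 0.25 kg
- drift: the same drift; origin on its axis at the underside of the collar (32 mm diameter, 6 mm thick). Below it: a straight shank, 19 mm diameter, for 34 mm, then a 62 mm long taper down to a rounded 3 mm nose, 96 mm below the collar and 126 mm below drift_grip. It hangs loosely by its collar in the rack and lifts straight up
- carriage_hole (a point): centre of the mouth of the carriage's locating hole, on its top face, 100 mm above the bench. Round, 20 mm diameter, straight through the 14 mm thick plate. x axis: away from the manipulator's column; z up. The column with its slides, about 145 mm high, stands on the carriage 132 mm from the hole towards -x
- carriage: the carriage, an aluminium plate 205 x 82 x 14 mm with the micromanipulator on it; origin and axes as carriage_hole. It slides stiffly along x, and with its saddle frame across along y (about 4 N of friction each way), and stays where it is left. At the start its hole stands off the bed's hole by 4 to 13 mm towards +x and by up to 7 mm to either side (y): by how much is not known
- bed: the fixed bed of the slide, a steel plate 310 x 140 x 18 mm on two legs, top face 86 mm above the bench (the carriage lies on it), open underneath. It has a locating hole like the carriage's, 20 mm diameter, right through; where exactly is not given (not on its centre line) and has to be felt. Origin at the corner of its top face with the least x and y; axes as the carriage's
- saddle: the steel frame around the carriage, 260 x 104 mm outside, bars 10 to 12 mm wide, level with the carriage's top; it slides across the bed along y and takes the carriage with it. Origin at the corner of its underside with the least x and y; axes as the carriage's. Not to be pushed
- rack: fixed, open-sided aluminium pin rack, 215 x 70 mm, top face 102 mm above the bench; origin on the bench under its middle. Three loose 22 mm holes in a row along its x axis, 66 mm apart, the middle one over the origin
- dowel_mid (a point): a plain straight dowel pin in another hole of the rack, with a 28 mm collar and a thin 13 mm knob up to 34 mm above the rack's top; not needed. Point half-way up its collar and knob
- driver_mid (a point): a hex driver in the third hole of the rack, slim 18 mm grey handle up to 68 mm above the rack's top; not needed. Point half-way up its handle
- dish_mid (a point): a small covered culture dish on the bench, 63 mm diameter, 14 mm high; point at its centre; not needed
- objective_mid (a point): a microscope objective standing on the bench, 32 mm diameter, 47 mm high; point at its centre; not needed
- dropper_mid (a point): a small amber dropper bottle on the bench, 34 mm diameter, 75 mm high; point at its centre; not needed

How it is judged:
By the outcome, as a careful person would: the job done as asked, in the order asked, and still so for the second after the job is handed in, with the robot touching nothing.
It also fails if it takes over 58 s, if anything falls off the work surface, if the arm or the gripper's body presses on something with over 40 N, if the wrist force passes 120 N, or if a joint passes its speed limit or range.

## Robot

A 7-joint arm with a two-finger parallel gripper is mounted at the origin on the work surface. World frame = base frame: x ahead of the robot, y to its left, z up, the work surface at z = 0. Lengths are in m, angles in rad, forces in N, time in s.
With the tool pointing down it reaches from about 0.4 to 0.75 m from the base axis. Payload 19.5 kg.
Tool frame: the origin (TCP) lies midway between the tips of the shut fingers; the grasp point (between the pads) lies 19 mm behind it; z points along the fingers, y is the direction in which the jaws open and shut (so a half turn about z gives the same grasp; the last joint's range is limited). The gripper opens to 85 mm and grips with 20 to 120 N. Pads are 22 mm wide; open, the fingers measure 114 mm over their backs; the gripper's body (76 mm by 85 mm) begins 54 mm behind the grasp point. The pads swing forward as they close: fully open they stand 13 mm farther back than shut.
Start: joints at [-0.042, 0.707, -0.028, 1.485, 0.022, 0.951, -0.075], TCP at [0.575, 0, 0.197] pointing down, gripper open.
Joint ranges: [-2.71, 2.71], [-0.32, 2.16], [-1.57, 1.52], [0, 2.45], [-1.46, 4.6], [0, 2.02], [-2.83, 2.83]. Speed limits (rad/s): [1.89, 1.89, 2.57, 2.57, 3.01, 3.01, 3.01].

## Interface

Orientations are given as [roll, pitch, yaw] about the fixed x, y, z axes, in that order (R = Rz(yaw) Ry(pitch) Rx(roll)).
In Python, from bench import r gives the robot as it stands.
- The arm moves only by the tool step_arm, never from a script. Its argument "commands" is a list of rows, each an object of numbers: "x", "y", "z": the shift along the tool's x, y, z in m; "turn": the turn about the tool's z in degrees; "claw": the opening in per cent of the stroke, from 0 (shut) to 100 (fully open). A call has exactly 8 rows; each row shifts and turns the commanded pose from where the row before left it, along the tool's axes as they then stand; what a row does not reach is not made up. A row lasts 1/8 s, in which the tool goes at most 62.5 mm and 10.7 degrees, less where a joint would pass 70% of its speed; a pose out of reach is approached as far as the arm can. A call is refused whole if a number of a shift passes 0.0625 or a number of a turn 10.7, either way. A call with a gripper value outside its range is refused whole. The fingers move at their own pace and stop on an object; "force" is the grip in N (left out, the last holds). Time passes only in rows, so rows that do not move let the fingers close, or fill a call up. It gives the time, the measured TCP pose, the force and the opening at its end, in the units of the state.
- r.state(): the state, without advancing time (a new reading comes with each control period).
- r.capture(name): name is "scene" or "side" or "wrist"; returns the picture (400x640x3 uint8, blue, green, red); there is no depth.
- r.camera_info(name): a dict with "mtx" (3x3 intrinsics, pixels), "camera_from_world" (4x4, takes a point from world to camera coordinates). Camera axes: x right, y up, looking along -z (the intrinsics and any distortion apply to the point x, -y, -z); pixel columns grow to the right and rows downward; lengths in m; the calibration is good to about 2 mm. The wrist camera is an equidistant fisheye: a pixel r from the principal point sees the ray r / f radians off the axis. A picture is of the moment at which its call begins: read the wrist's pose just before it. camera_info takes no time and is no camera call; for the wrist camera it gives the pose at the moment of the call.
- r.hand_in(): hands the job in, once; it reports no verdict.
The state is a dict: "clock": time; "q": joint angles; "dq": joint speeds; "joint_efforts": joint torques, N m; "tcp_pos": TCP position; "tool_rot": TCP orientation; "contact_force": force on the tool from outside, world axes, zero at the start; "moment": the same for the moment, N m; "opening": finger opening in m.
Only numpy, scipy, OpenCV 4.12 (cv2) and the standard library are available. Lean on these libraries where they do the work, as an engineer would, in place of code of your own. Each camera call takes 0.05 s, during which the arm holds its last target. There are 200 camera calls.

## Working session

There is one attempt and no reset: what is moved stays moved. The work goes in short steps, Python scripts to look and compute and a tool call to move; the robot and the scene stay as the last step left them, time stands still between calls to the robot, and variables do not carry over. Pictures are saved under pics/ and viewed, about 8 in all and at most 12, crops included, and the job is handed in when it is done.

Besides the shell and the picture viewer there is one more tool, called in YAML: its name, and indented under it one key for each argument. step_arm: Moves the arm, as the interface text tells. Its arguments: {"type":"object","properties":{"commands":{"type":"array","items":{"type":"object","properties":{"x":{"type":"number"},"y":{"type":"number"},"z":{"type":"number"},"turn":{"type":"number"},"claw":{"type":"number"}}}},"force":{"type":"number"}},"required":["commands"]}

```bash
mkdir -p pics; cat > h.py <<'E'
import numpy as np, cv2
from bench import r
def save(n,f):
    im=r.capture(n); cv2.imwrite('pics/'+f,im); return im
def ray(n,uv):
    c=r.camera_info(n); K=np.array(c['mtx']); T=np.array(c['camera_from_world'])
    a=(uv[0]-K[0,2])/K[0,0]; b=(uv[1]-K[1,2])/K[1,1]
    if n=='wrist':
        t=np.hypot(a,b); s=np.sin(t)/max(t,1e-9); d=np.array([a*s,-b*s,-np.cos(t)])
    else: d=np.array([a,-b,-1.])
    R=T[:3,:3]; return -R.T@T[:3,3], R.T@d
def onz(n,uv,z):
    o,d=ray(n,uv); return o+d*(z-o[2])/d[2]
def proj(n,p):
    c=r.camera_info(n); K=np.array(c['mtx']); T=np.array(c['camera_from_world'])
    q=T[:3,:3]@np.array(p)+T[:3,3]; a,b,w=q[0],-q[1],-q[2]
    if n=='wrist':
        h=np.hypot(a,b); t=np.arctan2(h,w); a,b=a/h*t,b/h*t
    else: a,b=a/w,b/w
    return K[0,0]*a+K[0,2],K[1,1]*b+K[1,2]
E
python3 - <<'E'
from h import *
for n in('scene','side','wrist'):
    save(n,n+'0.png'); c=r.camera_info(n); print(n,np.round(c['mtx'],1).tolist(),np.round(np.linalg.inv(c['camera_from_world']),3).tolist(),[k for k in c])
s=r.state();print(s)
E
```

```text
scene [[463.5, 0.0, 309.7], [0.0, 463.5, 199.8], [0.0, 0.0, 1.0]] [[0.285, -0.592, 0.754, 1.394], [0.959, 0.183, -0.218, -0.31], [-0.009, 0.785, 0.619, 0.736], [0.0, 0.0, 0.0, 1.0]] ['mtx', 'camera_from_world']
side [[494.9, 0.0, 325.8], [0.0, 494.9, 203.9], [0.0, 0.0, 1.0]] [[-0.807, 0.372, -0.459, 0.05], [-0.591, -0.491, 0.64, 0.682], [0.012, 0.788, 0.616, 0.832], [0.0, 0.0, 0.0, 1.0]] ['mtx', 'camera_from_world']
wrist [[309.7, 0.0, 322.4], [0.0, 309.7, 199.2], [0.0, 0.0, 1.0]] [[1.0, 0.001, 0.001, 0.576], [-0.001, 0.949, 0.315, 0.08], [-0.001, -0.315, 0.949, 0.374], [0.0, 0.0, 0.0, 1.0]] ['mtx', 'camera_from_world']
{'clock': 0.15, 'q': array([-0.04169507,  0.70691405, -0.02759379,  1.48487976,  0.02203274,
        0.95090228, -0.07548532]), 'dq': array([-1.44024512e-03, -1.95306146e-03,  4.13749551e-04, -7.79307233e-04,
       -7.34180694e-05, -1.62931342e-03, -8.67806733e-04]), 'joint_efforts': array([-2.72933512e-04, -8.83303356e+01,  1.23416293e+00, -2.36189121e+01,
        1.69090542e-02,  5.40951354e-03,  2.67545431e-05]), 'tcp_pos': array([ 5.74778830e-01, -2.21228214e-05,  1.96264288e-01]), 'tool_rot': array([-3.14079451e+00,  6.23704567e-05,  1.57080545e+00]), 'contact_force': array([-1.13661597, -0.24052025, -0.26168833]), 'moment': array([ 0.00404693, -0.02342203, -0.01852504]), 'opening': 0.08545254526753564}
```

View pics/scene0.png

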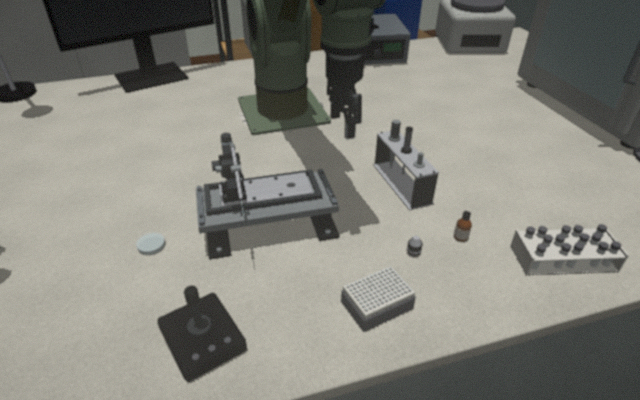

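View pics/wrist0.png

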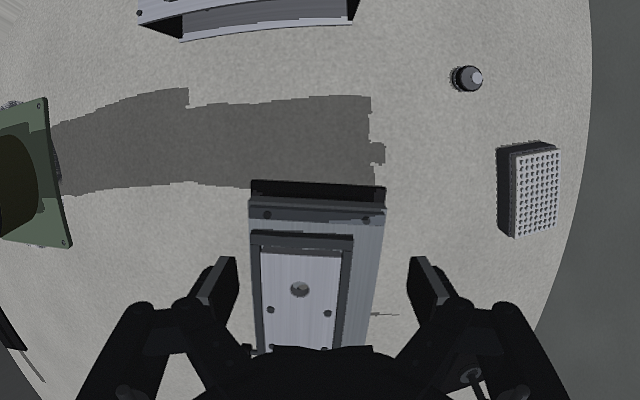

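The scene shows the slide with its column towards world −y, and the hole is at about wrist pixel (299,289). The rack is at +y, with its pins at scene pixels (395,130), (407,138) and (420,160). I'll enlarge both.

```bash
python3 - <<'E'
import cv2,numpy as np
a=cv2.imread('pics/scene0.png')[105:215,360:460]; b=cv2.imread('pics/scene0.png')[125:245,190:345]
s=cv2.imread('pics/side0.png')
a=cv2.resize(a,(400,440),interpolation=2); b=cv2.resize(b,(400,310),interpolation=2)
c=np.zeros((600,800,3),np.uint8); c[:440,:400]=a; 
c[:310,400:]=b; c[310:560,400:]=cv2.resize(s,(400,250))
cv2.imwrite('pics/c1.png',c)
E
```

```text
(no output)
```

View pics/c1.png

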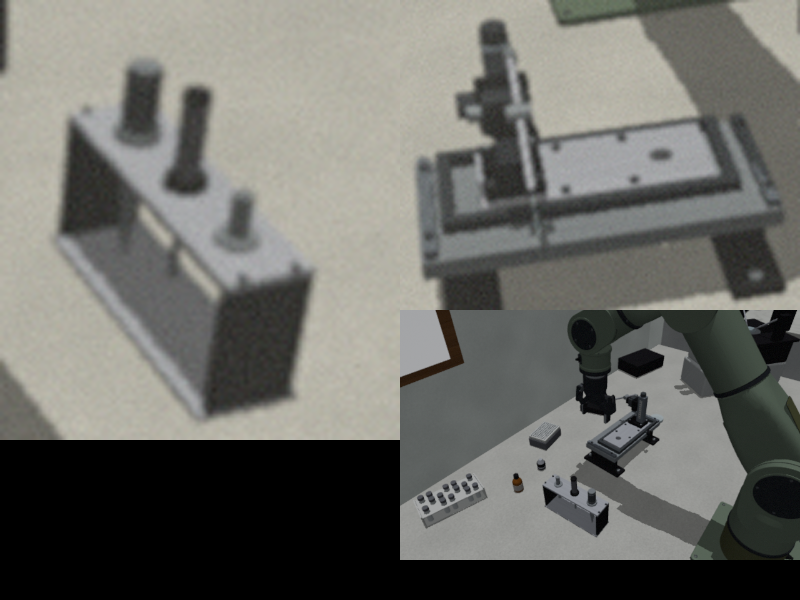

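The drift is the stout one nearest the base, with its collar at scene pixel about (394.5,137.5). The carriage hole is at scene (290.8,184.6) and wrist (299.5,289.5).

```bash
python3 - <<'E'
from h import *
# scene crop scale 4
f=lambda u,v:(360+u/4-.4,105+v/4-.4)
print('drift collar',onz('scene',f(138,128),.108),'top',onz('scene',f(145,66),.152))
print('driver',onz('scene',f(186,182),.104),'dowel',onz('scene',f(236,238),.105))
print('side', onz('side',((592-400)*1.6,(502-310)*1.6),.108),onz('side',((592-400)*1.6,(492-310)*1.6),.152))
print('hole scene',onz('scene',(290.6,184.4),.1),'wrist',onz('wrist',(299.5,289),.1))
# bed edges in wrist: saddle/bed direction
for p in((250,206),(385,208),(248,203),(386,203)): print(p,onz('wrist',p,.086))
for p in((261,250),(341,250),(257,350),(336,349)): print(p,onz('wrist',p,.1))
E
```

```text
drift collar [0.4373181  0.20005173 0.108     ] top [0.43413214 0.20145728 0.152     ]
driver [0.50157223 0.20413692 0.104     ] dowel [0.56975362 0.20424087 0.105     ]
side [0.43194001 0.20436986 0.108     ] [0.4316416  0.20396755 0.152     ]
hole scene [ 0.55141991 -0.11208621  0.1       ] wrist [ 0.55060629 -0.11208757  0.1       ]
(250, 206) [ 0.50225707 -0.02282961  0.086     ]
(385, 208) [ 0.63802626 -0.02505267  0.086     ]
(248, 203) [ 0.50042288 -0.01963508  0.086     ]
(386, 203) [ 0.63870292 -0.01974226  0.086     ]
(261, 250) [ 0.51305764 -0.06508878  0.1       ]
(341, 250) [ 0.59368827 -0.06445566  0.1       ]
(257, 350) [ 0.4927314  -0.21068513  0.1       ]
(336, 349) [ 0.59165799 -0.20497027  0.1       ]
```

View pics/side0.png

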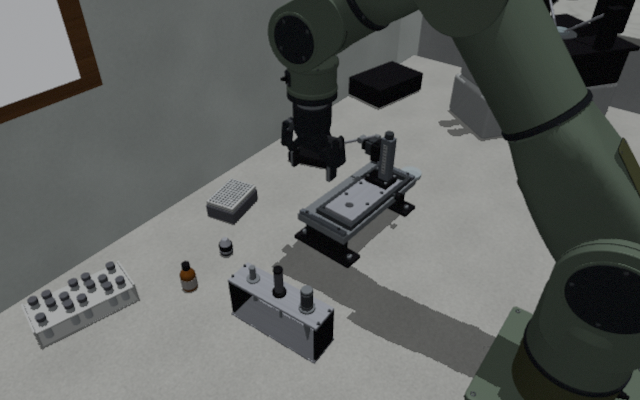

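The bed is square to the world axes, with carriage x along world +y. I'll turn the jaws 90°, so they close across the rack's row, and look straight down into the carriage hole on the way to the rack.

step_arm:
  commands:
    - {"turn": 10.7}
    - {"turn": 10.7}
    - {"turn": 10.7}
    - {"turn": 10.7}
    - {"turn": 10.7}
    - {"turn": 10.7}
    - {"turn": 10.7}
    - {"turn": 10.7}

```text
invalid input at $.commands[0]: expected keys x, y, z, turn, claw
```

step_arm:
  commands:
    - {"turn": 4.4}
    - {"x": -0.026,"y": 0.028,"z": 0.01}
    - {"x": -0.026,"y": 0.028,"z": 0.01}
    - {"x": -0.026,"y": 0.028,"z": 0.01}
    - {"x": -0.026,"y": 0.028,"z": 0.015}
    - {"claw": 70}
    - {}
    - {}

```text
invalid input at $.commands[0]: expected keys x, y, z, turn, claw
```

```bash
python3 - <<'E'
from h import *
s=r.state();print(s['clock'],s['tcp_pos'],s['tool_rot'],s['contact_force'],s['q'][6])
im=save('wrist','w1.png'); u,v=map(int,proj('wrist',(.551,-.112,.1)));print(u,v)
print(np.round(np.linalg.inv(r.camera_info('wrist')['camera_from_world']),4).tolist())
c=im[max(0,v-40):v+40,u-50:u+50]; print(max(0,v-40),u-50); 
c=cv2.resize(c,None,fx=7,fy=7,interpolation=cv2.INTER_CUBIC)
cv2.imwrite('pics/w1c.png',cv2.convertScaleAbs(c,alpha=1.3))
E
```

```text
0.15 [ 5.74778830e-01 -2.21228214e-05  1.96264288e-01] [-3.14079451e+00  6.23704567e-05  1.57080545e+00] [-1.13661597 -0.24052025 -0.26168833] -0.07548531937472137
299 288
[[1.0, 0.0009, 0.0013, 0.5756], [-0.0013, 0.9491, 0.315, 0.08], [-0.0009, -0.315, 0.9491, 0.3744], [0.0, 0.0, 0.0, 1.0]]
248 249
```

View pics/w1c.png

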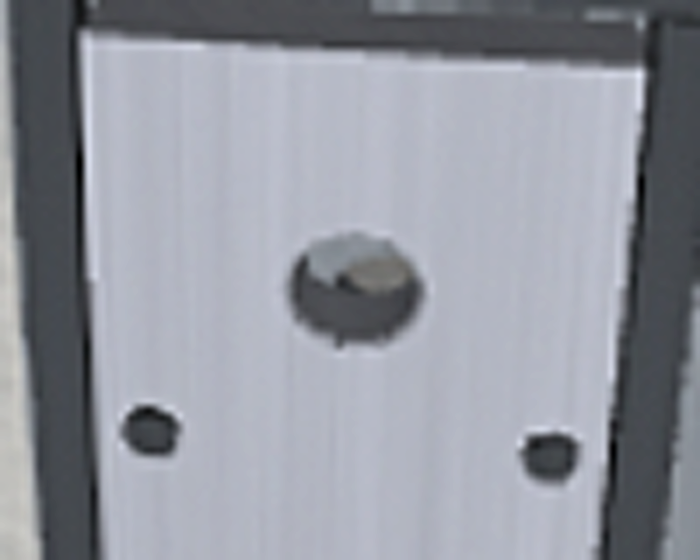

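The rows need all five keys. Even so, this start view shows bench through the hole at its right (+X) side. I'll redo the move.

step_arm:
  commands:
    - {"x": 0,"y": 0,"z": 0,"turn": 10.7,"claw": 100}
    - {"x": 0,"y": 0,"z": 0,"turn": 10.7,"claw": 100}
    - {"x": 0,"y": 0,"z": 0,"turn": 10.7,"claw": 100}
    - {"x": 0,"y": 0,"z": 0,"turn": 10.7,"claw": 100}
    - {"x": 0,"y": 0,"z": 0,"turn": 10.7,"claw": 100}
    - {"x": 0,"y": 0,"z": 0,"turn": 10.7,"claw": 100}
    - {"x": 0,"y": 0,"z": 0,"turn": 10.7,"claw": 100}
    - {"x": 0,"y": 0,"z": 0,"turn": 10.7,"claw": 100}

```text
clock: 1.2
tcp_pos: [0.5749, 0.0001, 0.1965]
tool_rot: [-3.142, 0.0, 0.071]
contact_force: [-0.7, 1.0, -0.2]
opening: 0.0856
```

step_arm:
  commands:
    - {"x": 0,"y": 0,"z": 0,"turn": 4.4,"claw": 100}
    - {"x": -0.026,"y": 0.028,"z": 0.01,"turn": 0,"claw": 70}
    - {"x": -0.026,"y": 0.028,"z": 0.01,"turn": 0,"claw": 70}
    - {"x": -0.026,"y": 0.028,"z": 0.01,"turn": 0,"claw": 70}
    - {"x": -0.026,"y": 0.028,"z": 0.015,"turn": 0,"claw": 70}
    - {"x": 0,"y": 0,"z": 0,"turn": 0,"claw": 70}
    - {"x": 0,"y": 0,"z": 0,"turn": 0,"claw": 70}
    - {"x": 0,"y": 0,"z": 0,"turn": 0,"claw": 70}

```text
clock: 2.2
tcp_pos: [0.4716, -0.1113, 0.1517]
tool_rot: [-3.141, -0.0, 0.001]
contact_force: [0.4, 0.4, -0.4]
opening: 0.0598
```

```bash
python3 - <<'E'
from h import *
s=r.state();print(s['clock'],s['tcp_pos'],s['tool_rot'],s['contact_force'],s['q'][6])
u,v=map(int,proj('wrist',(.551,-.112,.1)));print(u,v)
im=save('wrist','w1.png')
np.save('w1.npy',np.array(r.camera_info('wrist')['camera_from_world']))
print(np.round(np.linalg.inv(r.camera_info('wrist')['camera_from_world']),4).tolist())
y0=max(0,v-25);c=im[y0:v+25,u-30:u+30]; print(y0,u-30)
c=cv2.resize(c,None,fx=10,fy=10,interpolation=cv2.INTER_CUBIC)
cv2.imwrite('pics/w1c2.png',cv2.convertScaleAbs(c,alpha=1.2))
E
```

```text
2.2 [ 0.47158413 -0.11125531  0.15168321] [-3.14145392e+00 -3.34212269e-04  1.30887897e-03] [ 0.38186354  0.41611735 -0.42325767] -1.0142999450154835
322 102
[[-0.0001, 0.9488, 0.3158, 0.5533], [-1.0, 0.0002, -0.0009, -0.1124], [-0.0009, -0.3158, 0.9488, 0.3298], [0.0, 0.0, 0.0, 1.0]]
77 292
```

View pics/w1c2.png

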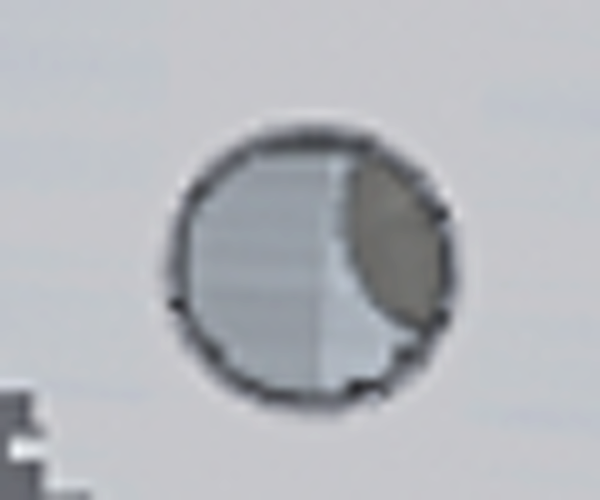

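The carriage hole is at crop (313,267). The bed hole's near edge shows as an arc through (350,170), (345,220), (370,290) and (425,333), so I'll fit both circles.

```bash
python3 - <<'E'
from h import *
from scipy.optimize import least_squares as L
g=lambda p,z:onz('wrist',(292+p[0]/10-.45,77+p[1]/10-.45),z)[:2]
C=np.array([g(p,.1) for p in((313,127),(313,408),(171,267),(457,267),(212,168),(413,168),(212,366))])
f=L(lambda c:np.hypot(*(C-c[:2]).T)-c[2],[.551,-.112,.01]);print('carr',f.x,np.ptp(f.fun))
B=np.array([g(p,.086) for p in((352,165),(344,200),(345,225),(352,255),(370,290),(400,318),(425,333))])
b=L(lambda c:np.hypot(*(B-c[:2]).T)-.01,[.555,-.124]);print('bed',b.x,b.fun*1e3, (b.x-f.x[:2])*1e3)
E
```

```text
carr [ 0.55063517 -0.11259306  0.01043029] 0.00011528918386729571
bed [ 0.55477076 -0.12493101] [ 0.09732238  0.02879234 -0.05890519 -0.0831214  -0.00797317 -0.02365057
  0.10414244] [  4.13559348 -12.33795922]
```

Bed hole at (0.5548,−0.1249), offset (+4, −12.3) mm from the carriage hole, which fits the stated ranges. Next I'll move over the drift.

step_arm:
  commands:
    - {"x": 0,"y": -0.01,"z": -0.045,"turn": 0,"claw": 70}
    - {"x": -0.006,"y": -0.05,"z": 0,"turn": 0,"claw": 70}
    - {"x": -0.006,"y": -0.05,"z": 0,"turn": 0,"claw": 70}
    - {"x": -0.006,"y": -0.05,"z": 0,"turn": 0,"claw": 70}
    - {"x": -0.006,"y": -0.05,"z": 0,"turn": 0,"claw": 70}
    - {"x": -0.006,"y": -0.05,"z": 0,"turn": 0,"claw": 70}
    - {"x": -0.007,"y": -0.053,"z": 0,"turn": 0,"claw": 70}
    - {"x": 0,"y": 0,"z": 0.02,"turn": 0,"claw": 70}

```text
clock: 3.25
tcp_pos: [0.4333, 0.2057, 0.1766]
tool_rot: [-3.14, -0.001, 0.007]
contact_force: [1.5, -1.1, -1.3]
opening: 0.0599
```

```bash
python3 - <<'E'
from h import *
s=r.state();print(s['clock'],s['tcp_pos'],s['tool_rot'],s['contact_force'])
print(proj('wrist',(.4345,.202,.108)),proj('wrist',(.4345,.202,.152)))
im=save('wrist','w2.png')[120:400,180:460]
cv2.imwrite('pics/w2c.png',cv2.convertScaleAbs(cv2.resize(im,None,fx=2,fy=2,interpolation=2),alpha=1.4))
E
```

```text
3.25 [0.43326423 0.2057061  0.17661558] [-3.13972350e+00 -9.95303271e-04  7.14816700e-03] [ 1.46504848 -1.10536692 -1.34486106]
(np.float64(325.94323296792845), np.float64(197.59808692106603)) (np.float64(326.4498247780115), np.float64(216.97511280992867))
```

View pics/w2c.png

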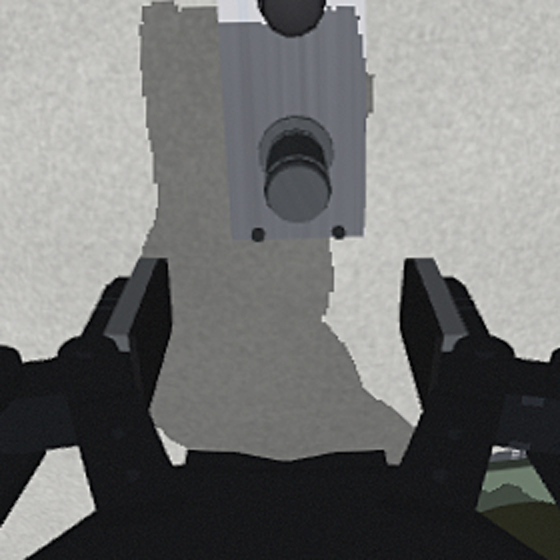

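Handle top is at wrist pixel (328.5,215), which puts the drift at about (0.4357,0.2007). I'll go down, then grip.

step_arm:
  commands:
    - {"x": 0.001,"y": 0.001,"z": 0.01,"turn": 0,"claw": 70}
    - {"x": 0,"y": 0,"z": 0.025,"turn": 0,"claw": 70}
    - {"x": 0,"y": 0,"z": 0.025,"turn": 0,"claw": 70}
    - {"x": 0,"y": 0,"z": 0,"turn": 0,"claw": 70}
    - {"x": 0,"y": 0,"z": 0,"turn": 0,"claw": 10}
    - {"x": 0,"y": 0,"z": 0,"turn": 0,"claw": 10}
    - {"x": 0,"y": 0,"z": 0,"turn": 0,"claw": 10}
    - {"x": 0,"y": 0,"z": 0,"turn": 0,"claw": 10}
  force: 80

```text
clock: 4.3
tcp_pos: [0.4363, 0.2022, 0.1184]
tool_rot: [-3.137, -0.004, 0.001]
contact_force: [-2.0, 11.7, 27.8]
opening: 0.0088
```

The opening of 8.8 mm and 28 N upward don't match a grip on the handle, so I'll look.

```bash
python3 - <<'E'
from h import *
im=save('wrist','w3.png')[120:400,180:460]
s=r.state();print(s)
a=cv2.resize(im,(400,400),interpolation=2)
u,v=map(int,proj('side',(.435,.202,.13)));b=cv2.resize(save('side','s3.png')[v-50:v+50,u-50:u+50],(400,400),interpolation=2)
cv2.imwrite('pics/w3c.png',cv2.convertScaleAbs(np.hstack([a,b]),alpha=1.4))
E
```

```text
{'clock': 4.35, 'q': array([-0.71520544,  0.73208817,  0.39129853,  1.93125185, -0.49757403,
        0.5687134 , -1.55917314]), 'dq': array([ 0.00159185, -0.00065245,  0.00011867, -0.00057628, -0.0005433 ,
       -0.00160411, -0.00077043]), 'joint_efforts': array([ 5.16278297e+00, -6.35474539e+01,  1.11476550e+01, -7.67331004e+00,
        1.96668841e+00, -4.28566234e-01,  2.10122394e-03]), 'tcp_pos': array([0.43632539, 0.202144  , 0.1184377 ]), 'tool_rot': array([-3.13748498e+00, -3.86755445e-03,  1.24899015e-03]), 'contact_force': array([-1.08214298, 11.74676777, 28.68579126]), 'moment': array([2.76567895, 0.3007981 , 0.02274119]), 'opening': 0.008622773499053675}
```

View pics/w3c.png

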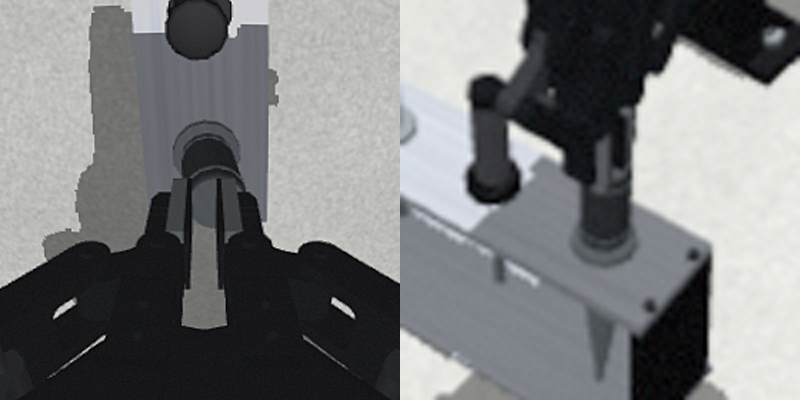

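```bash
python3 - <<'E'
from h import *
t=r.state()['tcp_pos']
f=lambda n,p:np.round(proj(n,p),1)
cr=lambda p:np.round((f('wrist',p)-[180,120])/.7,0)
print('crop tcp',cr(t),'grasp',cr(t+[0,0,.019]),'htop',cr((.4357,.2007,.152)),'collar',cr((.4357,.2007,.108)),'hmid',cr((.4357,.2007,.132)))
u,v=map(int,proj('side',(.435,.202,.13)))
cs=lambda p:np.round((f('side',p)-[u-50,v-50])*4,0)+[400,0]
print('side tcp',cs(t),'grasp',cs(t+[0,0,.019]),'htop',cs((.4357,.2007,.152)),'collar',cs((.4357,.2007,.108)))
E
```

```text
crop tcp [201. 162.] grasp [201. 181.] htop [204. 200.] collar [205. 153.] hmid [205. 176.]
side tcp [600. 219.] grasp [600. 191.] htop [602. 168.] collar [603. 232.]
```

```bash
python3 - <<'E'
from h import *
a=cv2.imread('pics/w3.png')[190:300,270:380]; a=cv2.resize(a,(400,400),interpolation=2)
s=cv2.imread('pics/s3.png'); u,v=map(int,proj('side',(.435,.202,.14)));b=cv2.resize(s[v-25:v+25,u-25:u+25],(400,400),interpolation=2)
c=save('scene','sc3.png');u,v=map(int,proj('scene',(.435,.202,.14)));c=cv2.resize(c[v-25:v+25,u-25:u+25],(400,400),interpolation=2)
cv2.imwrite('pics/z.png',cv2.resize(cv2.convertScaleAbs(np.vstack([np.hstack([a,b]),np.hstack([c,c*0])]),alpha=2,beta=20),(600,600)))
E
```

```text
(no output)
```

View pics/z.png

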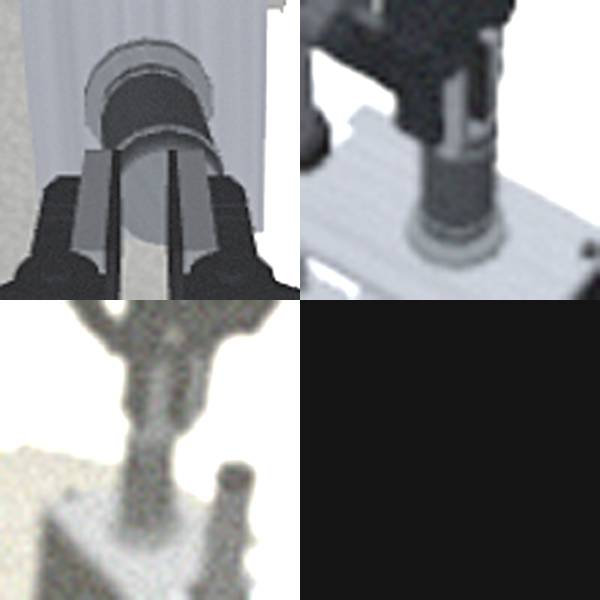

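The crop shows both fingertips resting on the handle's top face, above it and not around it. They rest at z≈0.152 while the TCP reads 0.118, so the real tips sit about 34 mm behind the reported TCP. I'll lift, reopen and go deeper by that amount.

step_arm:
  commands:
    - {"x": 0,"y": 0,"z": -0.01,"turn": 0,"claw": 10}
    - {"x": 0,"y": 0,"z": -0.01,"turn": 0,"claw": 10}
    - {"x": 0,"y": 0,"z": 0,"turn": 0,"claw": 70}
    - {"x": 0,"y": 0,"z": 0,"turn": 0,"claw": 70}
    - {"x": 0,"y": 0,"z": 0,"turn": 0,"claw": 70}
    - {"x": 0,"y": 0,"z": 0,"turn": 0,"claw": 70}
    - {"x": 0,"y": 0,"z": 0,"turn": 0,"claw": 70}
    - {"x": 0,"y": 0,"z": 0,"turn": 0,"claw": 70}

```text
clock: 5.45
tcp_pos: [0.4349, 0.2, 0.1365]
tool_rot: [3.142, 0.0, -0.0]
contact_force: [-0.4, 0.2, 0.1]
opening: 0.0596
```

```bash
python3 - <<'E'
from h import *
s=r.state();print(s['clock'],s['tcp_pos'],s['tool_rot'],s['contact_force'],s['moment'],s['opening'])
t=s['tcp_pos'];print('tcp px',proj('wrist',t),'axis -40mm',proj('wrist',t+[0,0,.04]),'htop pred',proj('wrist',(.4357,.2007,.152)))
im=save('wrist','w4.png')[150:350,200:460]
cv2.imwrite('pics/w4c.png',cv2.convertScaleAbs(cv2.resize(im,None,fx=3,fy=3,interpolation=2),alpha=1.6))
E
```

```text
5.45 [0.43494362 0.20000477 0.13652956] [ 3.14155197e+00  2.03116623e-04 -3.29505110e-05] [-0.35414239  0.21073324  0.11598548] [-0.01754953 -0.03428584 -0.00374962] 0.0596304416789397
tcp px (np.float64(320.91886646723674), np.float64(233.0955470243004)) axis -40mm (np.float64(320.52036165956173), np.float64(265.39800204476444)) htop pred (np.float64(319.5891963915293), np.float64(242.94310358253173))
```

View pics/w4c.png

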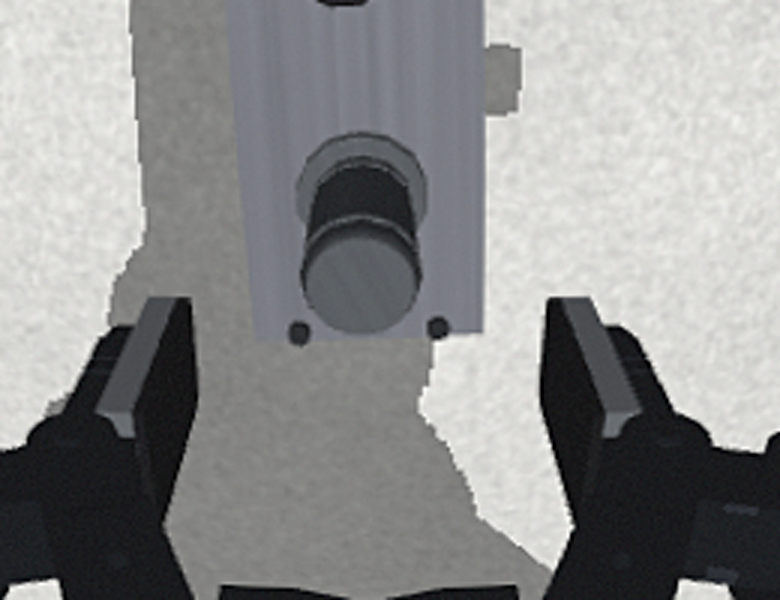

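The pads straddle the handle evenly (pads at u≈246 and 382, handle disc at u≈320, v≈242). Their apparent depth confirms the tips are about 40 mm behind the reported TCP at this opening. I'll descend 53 mm and close.

step_arm:
  commands:
    - {"x": 0.001,"y": 0,"z": 0.013,"turn": 0,"claw": 70}
    - {"x": 0,"y": 0,"z": 0.02,"turn": 0,"claw": 70}
    - {"x": 0,"y": 0,"z": 0.02,"turn": 0,"claw": 70}
    - {"x": 0,"y": 0,"z": 0,"turn": 0,"claw": 70}
    - {"x": 0,"y": 0,"z": 0,"turn": 0,"claw": 10}
    - {"x": 0,"y": 0,"z": 0,"turn": 0,"claw": 10}
    - {"x": 0,"y": 0,"z": 0,"turn": 0,"claw": 10}
    - {"x": 0,"y": 0,"z": 0,"turn": 0,"claw": 10}
  force: 80

```text
clock: 6.5
tcp_pos: [0.4363, 0.2003, 0.0843]
tool_rot: [-3.141, -0.001, 0.0]
contact_force: [-1.3, 0.4, 6.3]
opening: 0.0224
```

Gripped, with a 22 mm opening against the 24 mm handle. I'll lift it clear and carry it to above the overlap of the two holes.

step_arm:
  commands:
    - {"x": 0,"y": 0,"z": -0.01,"turn": 0,"claw": 10}
    - {"x": 0,"y": 0,"z": -0.03,"turn": 0,"claw": 10}
    - {"x": 0,"y": 0,"z": -0.04,"turn": 0,"claw": 10}
    - {"x": 0,"y": 0,"z": -0.04,"turn": 0,"claw": 10}
    - {"x": 0,"y": 0,"z": -0.005,"turn": 0,"claw": 10}
    - {"x": 0,"y": 0.02,"z": 0,"turn": 0,"claw": 10}
    - {"x": 0.01,"y": 0.04,"z": 0,"turn": 0,"claw": 10}
    - {"x": 0.02,"y": 0.04,"z": 0,"turn": 0,"claw": 10}

```text
clock: 7.5
tcp_pos: [0.4656, 0.0991, 0.2084]
tool_rot: [-3.141, 0.001, 0.001]
contact_force: [0.9, 0.6, -2.4]
opening: 0.022
```

step_arm:
  commands:
    - {"x": 0.02,"y": 0.05,"z": 0,"turn": 0,"claw": 10}
    - {"x": 0.02,"y": 0.05,"z": 0,"turn": 0,"claw": 10}
    - {"x": 0.02,"y": 0.05,"z": 0,"turn": 0,"claw": 10}
    - {"x": 0.02,"y": 0.045,"z": 0,"turn": 0,"claw": 10}
    - {"x": 0.007,"y": 0.0245,"z": 0,"turn": 0,"claw": 10}
    - {"x": 0,"y": 0,"z": 0,"turn": 0,"claw": 10}
    - {"x": 0,"y": 0,"z": 0,"turn": 0,"claw": 10}
    - {"x": 0,"y": 0,"z": 0,"turn": 0,"claw": 10}

```text
clock: 8.5
tcp_pos: [0.5529, -0.1185, 0.2085]
tool_rot: [-3.141, 0.0, 0.001]
contact_force: [-0.1, -0.7, -2.2]
opening: 0.0222
```

```bash
python3 - <<'E'
from h import *
s=r.state();print(s['clock'],s['tcp_pos'],s['tool_rot'],s['contact_force'],s['moment'],s['opening'])
t=s['tcp_pos']
print('nose',proj('wrist',t-[0,0,.0783]),'hole',proj('wrist',(.5506,-.1126,.1)),'bed',proj('wrist',(.5548,-.1249,.086)))
im=save('wrist','w5.png')[100:250,222:422]
print('mom zero')
cv2.imwrite('pics/w5c.png',cv2.convertScaleAbs(cv2.resize(im,None,fx=4,fy=4,interpolation=2),alpha=1.3))
E
```

```text
8.5 [ 0.55287671 -0.11851367  0.20854901] [-3.14120319e+00  3.08152184e-04  1.13342174e-03] [-0.05856081 -0.68255865 -2.17846878] [ 0.03004185 -0.07128057 -0.03257281] 0.022227353702152244
nose (np.float64(321.48032751342737), np.float64(195.3266775436775)) hole (np.float64(315.4795540850054), np.float64(188.02854770589227)) bed (np.float64(328.02102552087723), np.float64(180.08955096724358))
mom zero
```

View pics/w5c.png

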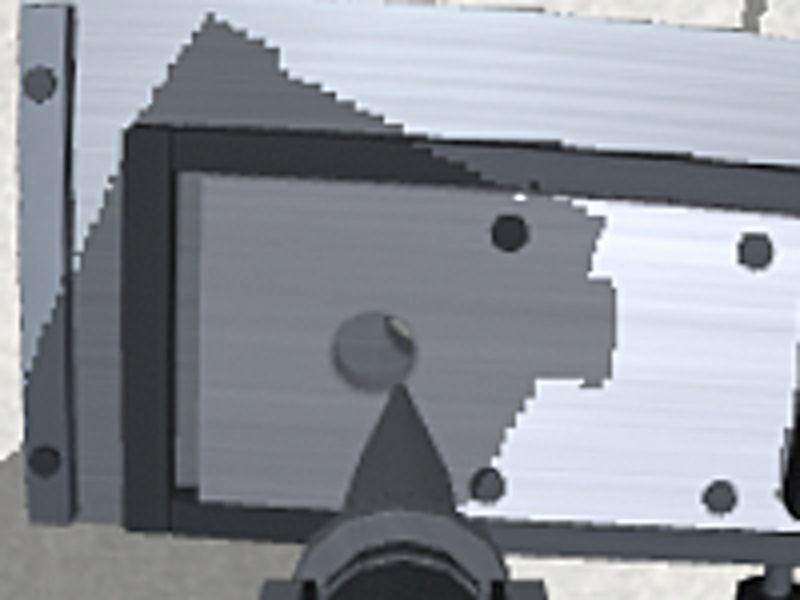

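The nose is at (321.6,195.6), where predicted, and the hole at (315.1,187.1), about 0.8 mm further +X than measured before. I'll shift 1 mm and feel downwards.

step_arm:
  commands:
    - {"x": 0.001,"y": 0,"z": 0.01,"turn": 0,"claw": 10}
    - {"x": 0,"y": 0,"z": 0.015,"turn": 0,"claw": 10}
    - {"x": 0,"y": 0,"z": 0.005,"turn": 0,"claw": 10}
    - {"x": 0,"y": 0,"z": 0.005,"turn": 0,"claw": 10}
    - {"x": 0,"y": 0,"z": 0.003,"turn": 0,"claw": 10}
    - {"x": 0,"y": 0,"z": 0.002,"turn": 0,"claw": 10}
    - {"x": 0,"y": 0,"z": 0.002,"turn": 0,"claw": 10}
    - {"x": 0,"y": 0,"z": 0,"turn": 0,"claw": 10}

```text
clock: 9.55
tcp_pos: [0.5539, -0.1195, 0.1666]
tool_rot: [-3.142, 0.0, -0.0]
contact_force: [-0.4, -0.1, -2.7]
opening: 0.0222
```

step_arm:
  commands:
    - {"x": 0,"y": 0,"z": 0.001,"turn": 0,"claw": 10}
    - {"x": 0,"y": 0,"z": 0.001,"turn": 0,"claw": 10}
    - {"x": 0,"y": 0,"z": 0.001,"turn": 0,"claw": 10}
    - {"x": 0,"y": 0,"z": 0.001,"turn": 0,"claw": 10}
    - {"x": 0,"y": 0,"z": 0.001,"turn": 0,"claw": 10}
    - {"x": 0,"y": 0,"z": 0.001,"turn": 0,"claw": 10}
    - {"x": 0,"y": 0,"z": 0,"turn": 0,"claw": 10}
    - {"x": 0,"y": 0,"z": 0,"turn": 0,"claw": 10}

```text
clock: 10.55
tcp_pos: [0.5539, -0.1194, 0.1605]
tool_rot: [-3.141, 0.0, 0.0]
contact_force: [-1.8, 2.5, -2.0]
opening: 0.0224
```

The nose is at z≈0.082, past the bed's top, so it is in both holes with only light side load. I'll work down, easing towards the bed-hole axis.

step_arm:
  commands:
    - {"x": 0.0002,"y": 0.0005,"z": 0.0015,"turn": 0,"claw": 10}
    - {"x": 0.0002,"y": 0.0005,"z": 0.0015,"turn": 0,"claw": 10}
    - {"x": 0.0002,"y": 0.0005,"z": 0.0015,"turn": 0,"claw": 10}
    - {"x": 0.0002,"y": 0.0005,"z": 0.0015,"turn": 0,"claw": 10}
    - {"x": 0.0002,"y": 0.0005,"z": 0.0015,"turn": 0,"claw": 10}
    - {"x": 0.0002,"y": 0.0005,"z": 0.0015,"turn": 0,"claw": 10}
    - {"x": 0,"y": 0,"z": 0.001,"turn": 0,"claw": 10}
    - {"x": 0,"y": 0,"z": 0,"turn": 0,"claw": 10}

```text
clock: 11.55
tcp_pos: [0.555, -0.1225, 0.1504]
tool_rot: [-3.141, 0.001, -0.0]
contact_force: [-2.0, 3.3, 0.2]
opening: 0.0217
```

step_arm:
  commands:
    - {"x": 0.0001,"y": 0.0004,"z": 0.002,"turn": 0,"claw": 10}
    - {"x": 0.0001,"y": 0.0004,"z": 0.002,"turn": 0,"claw": 10}
    - {"x": 0.0001,"y": 0.0004,"z": 0.002,"turn": 0,"claw": 10}
    - {"x": 0.0001,"y": 0.0004,"z": 0.002,"turn": 0,"claw": 10}
    - {"x": 0.0001,"y": 0.0004,"z": 0.002,"turn": 0,"claw": 10}
    - {"x": 0.0001,"y": 0.0004,"z": 0.002,"turn": 0,"claw": 10}
    - {"x": 0,"y": 0,"z": 0.002,"turn": 0,"claw": 10}
    - {"x": 0,"y": 0,"z": 0,"turn": 0,"claw": 10}

```text
clock: 12.55
tcp_pos: [0.5555, -0.1249, 0.1364]
tool_rot: [-3.142, 0.001, -0.0]
contact_force: [-2.7, 4.0, -1.7]
opening: 0.0216
```

step_arm:
  commands:
    - {"x": 0,"y": 0,"z": 0.002,"turn": 0,"claw": 10}
    - {"x": 0,"y": 0,"z": 0.002,"turn": 0,"claw": 10}
    - {"x": 0,"y": 0,"z": 0.002,"turn": 0,"claw": 10}
    - {"x": 0,"y": 0,"z": 0.002,"turn": 0,"claw": 10}
    - {"x": 0,"y": 0,"z": 0.002,"turn": 0,"claw": 10}
    - {"x": 0,"y": 0,"z": 0.002,"turn": 0,"claw": 10}
    - {"x": 0,"y": 0,"z": 0.001,"turn": 0,"claw": 10}
    - {"x": 0,"y": 0,"z": 0,"turn": 0,"claw": 10}

```text
clock: 13.55
tcp_pos: [0.5556, -0.1249, 0.1235]
tool_rot: [-3.142, 0.001, 0.0]
contact_force: [-3.4, 3.9, 1.6]
opening: 0.0222
```

step_arm:
  commands:
    - {"x": 0,"y": 0,"z": 0.0015,"turn": 0,"claw": 10}
    - {"x": 0,"y": 0,"z": 0.0015,"turn": 0,"claw": 10}
    - {"x": 0,"y": 0,"z": 0.0015,"turn": 0,"claw": 10}
    - {"x": 0,"y": 0,"z": 0.0015,"turn": 0,"claw": 10}
    - {"x": 0,"y": 0,"z": 0.0015,"turn": 0,"claw": 10}
    - {"x": 0,"y": 0,"z": 0.0015,"turn": 0,"claw": 10}
    - {"x": 0,"y": 0,"z": 0.001,"turn": 0,"claw": 10}
    - {"x": 0,"y": 0,"z": 0,"turn": 0,"claw": 10}

```text
clock: 14.55
tcp_pos: [0.5555, -0.1249, 0.1134]
tool_rot: [-3.142, 0.001, -0.0]
contact_force: [-3.3, 5.4, 0.2]
opening: 0.0225
```

step_arm:
  commands:
    - {"x": 0,"y": 0,"z": 0.0008,"turn": 0,"claw": 10}
    - {"x": 0,"y": 0,"z": 0.0008,"turn": 0,"claw": 10}
    - {"x": 0,"y": 0,"z": 0.0008,"turn": 0,"claw": 10}
    - {"x": 0,"y": 0,"z": 0.0008,"turn": 0,"claw": 10}
    - {"x": 0,"y": 0,"z": 0.0008,"turn": 0,"claw": 10}
    - {"x": 0,"y": 0,"z": 0.0008,"turn": 0,"claw": 10}
    - {"x": 0,"y": 0,"z": 0.0008,"turn": 0,"claw": 10}
    - {"x": 0,"y": 0,"z": 0,"turn": 0,"claw": 10}

```text
clock: 15.55
tcp_pos: [0.5556, -0.1249, 0.1079]
tool_rot: [-3.142, 0.001, 0.0]
contact_force: [-3.8, 4.6, 0.6]
opening: 0.0221
```

step_arm:
  commands:
    - {"x": 0,"y": 0,"z": 0.0006,"turn": 0,"claw": 10}
    - {"x": 0,"y": 0,"z": 0.0006,"turn": 0,"claw": 10}
    - {"x": 0,"y": 0,"z": 0.0006,"turn": 0,"claw": 10}
    - {"x": 0,"y": 0,"z": 0.0006,"turn": 0,"claw": 10}
    - {"x": 0,"y": 0,"z": 0.0006,"turn": 0,"claw": 10}
    - {"x": 0,"y": 0,"z": 0.0006,"turn": 0,"claw": 10}
    - {"x": 0,"y": 0,"z": 0.0006,"turn": 0,"claw": 10}
    - {"x": 0,"y": 0,"z": 0,"turn": 0,"claw": 10}

```text
clock: 16.55
tcp_pos: [0.5556, -0.1249, 0.1037]
tool_rot: [3.142, 0.001, 0.0]
contact_force: [-3.9, 4.3, 1.1]
opening: 0.0224
```

step_arm:
  commands:
    - {"x": 0,"y": 0,"z": 0.0007,"turn": 0,"claw": 10}
    - {"x": 0,"y": 0,"z": 0.0007,"turn": 0,"claw": 10}
    - {"x": 0,"y": 0,"z": 0.0007,"turn": 0,"claw": 10}
    - {"x": 0,"y": 0,"z": 0.0007,"turn": 0,"claw": 10}
    - {"x": 0,"y": 0,"z": 0.0007,"turn": 0,"claw": 10}
    - {"x": 0,"y": 0,"z": 0.0007,"turn": 0,"claw": 10}
    - {"x": 0,"y": 0,"z": 0.0007,"turn": 0,"claw": 10}
    - {"x": 0,"y": 0,"z": 0,"turn": 0,"claw": 10}

```text
clock: 17.55
tcp_pos: [0.5556, -0.1249, 0.0988]
tool_rot: [3.142, 0.0, 0.0]
contact_force: [-4.0, 4.2, 0.6]
opening: 0.0217
```

The straight shank is now in the bed hole and nothing is binding. I'll take it down nearly to the collar.

step_arm:
  commands:
    - {"x": 0,"y": 0,"z": 0.002,"turn": 0,"claw": 10}
    - {"x": 0,"y": 0,"z": 0.002,"turn": 0,"claw": 10}
    - {"x": 0,"y": 0,"z": 0.002,"turn": 0,"claw": 10}
    - {"x": 0,"y": 0,"z": 0.002,"turn": 0,"claw": 10}
    - {"x": 0,"y": 0,"z": 0.002,"turn": 0,"claw": 10}
    - {"x": 0,"y": 0,"z": 0.002,"turn": 0,"claw": 10}
    - {"x": 0,"y": 0,"z": 0.001,"turn": 0,"claw": 10}
    - {"x": 0,"y": 0,"z": 0,"turn": 0,"claw": 10}

```text
clock: 18.55
tcp_pos: [0.5556, -0.1249, 0.0857]
tool_rot: [3.141, 0.001, 0.0]
contact_force: [-3.7, 4.2, 0.1]
opening: 0.0219
```

step_arm:
  commands:
    - {"x": 0,"y": 0,"z": 0.0006,"turn": 0,"claw": 10}
    - {"x": 0,"y": 0,"z": 0.0006,"turn": 0,"claw": 10}
    - {"x": 0,"y": 0,"z": 0.0006,"turn": 0,"claw": 10}
    - {"x": 0,"y": 0,"z": 0.0004,"turn": 0,"claw": 10}
    - {"x": 0,"y": 0,"z": 0.0004,"turn": 0,"claw": 10}
    - {"x": 0,"y": 0,"z": 0,"turn": 0,"claw": 10}
    - {"x": 0,"y": 0,"z": 0,"turn": 0,"claw": 10}
    - {"x": 0,"y": 0,"z": 0,"turn": 0,"claw": 10}

```text
clock: 19.55
tcp_pos: [0.5556, -0.1249, 0.0832]
tool_rot: [3.142, 0.0, 0.0]
contact_force: [-3.4, 3.9, 0.7]
opening: 0.0222
```

Not seated yet, so smaller steps until the vertical force rises.

step_arm:
  commands:
    - {"x": 0,"y": 0,"z": 0.0003,"turn": 0,"claw": 10}
    - {"x": 0,"y": 0,"z": 0.0003,"turn": 0,"claw": 10}
    - {"x": 0,"y": 0,"z": 0.0003,"turn": 0,"claw": 10}
    - {"x": 0,"y": 0,"z": 0.0003,"turn": 0,"claw": 10}
    - {"x": 0,"y": 0,"z": 0.0003,"turn": 0,"claw": 10}
    - {"x": 0,"y": 0,"z": 0,"turn": 0,"claw": 10}
    - {"x": 0,"y": 0,"z": 0,"turn": 0,"claw": 10}
    - {"x": 0,"y": 0,"z": 0,"turn": 0,"claw": 10}

```text
clock: 20.55
tcp_pos: [0.5561, -0.1252, 0.0822]
tool_rot: [3.141, -0.001, 0.0]
contact_force: [-3.0, 3.8, 8.9]
opening: 0.0221
```

The collar is seated: 9 N at z=0.082, where predicted. I'll relax the push, release and lift away.

step_arm:
  commands:
    - {"x": 0,"y": 0,"z": -0.0005,"turn": 0,"claw": 10}
    - {"x": 0,"y": 0,"z": 0,"turn": 0,"claw": 10}
    - {"x": 0,"y": 0,"z": 0,"turn": 0,"claw": 60}
    - {"x": 0,"y": 0,"z": 0,"turn": 0,"claw": 60}
    - {"x": 0,"y": 0,"z": 0,"turn": 0,"claw": 60}
    - {"x": 0,"y": 0,"z": 0,"turn": 0,"claw": 60}
    - {"x": 0,"y": 0,"z": 0,"turn": 0,"claw": 60}
    - {"x": 0,"y": 0,"z": 0,"turn": 0,"claw": 60}

```text
clock: 21.55
tcp_pos: [0.5558, -0.1249, 0.0823]
tool_rot: [3.142, 0.0, -0.0]
contact_force: [-0.5, -0.2, 0.4]
opening: 0.0512
```

step_arm:
  commands:
    - {"x": 0,"y": 0,"z": -0.01,"turn": 0,"claw": 60}
    - {"x": 0,"y": 0,"z": -0.015,"turn": 0,"claw": 60}
    - {"x": 0,"y": 0,"z": -0.02,"turn": 0,"claw": 60}
    - {"x": 0,"y": 0,"z": -0.025,"turn": 0,"claw": 60}
    - {"x": 0,"y": 0,"z": -0.025,"turn": 0,"claw": 60}
    - {"x": -0.02,"y": 0,"z": -0.01,"turn": 0,"claw": 60}
    - {"x": 0,"y": 0,"z": 0,"turn": 0,"claw": 60}
    - {"x": 0,"y": 0,"z": 0,"turn": 0,"claw": 60}

```text
clock: 22.55
tcp_pos: [0.5362, -0.1248, 0.1876]
tool_rot: [-3.142, -0.0, 0.0]
contact_force: [0.6, -0.6, 0.1]
opening: 0.0514
```

```bash
python3 - <<'E'
from h import *
s=r.state();print(s['clock'],s['tcp_pos'],s['contact_force'],s['opening'])
P=(.5556,-.125,.13); out=[]
print('collar pred scene',proj('scene',(.5556,-.125,.106)),'wrist',proj('wrist',(.5556,-.125,.106)))
for n,h in(('wrist',60),('scene',40),('side',40)):
    im=save(n,n+'9.png');u,v=map(int,proj(n,P));print(n,u,v)
    v=max(v,h);out.append(cv2.resize(im[v-h:v+h,u-h:u+h],(400,400),interpolation=2))
o=np.zeros((600,800,3),np.uint8);o[:400,:400]=out[0];o[:300,400:700]=cv2.resize(out[1],(300,300));o[300:,400:700]=cv2.resize(out[2],(300,300))
cv2.imwrite('pics/fin.png',o)
E
```

```text
22.55 [ 0.53618431 -0.12480948  0.18761335] [ 0.58277292 -0.55802832  0.14277439] 0.05142703637327005
collar pred scene (np.float64(285.5226428479423), np.float64(184.31513691852496)) wrist (np.float64(321.6565864241574), np.float64(172.74128685280363))
wrist 321 179
scene 285 175
side 351 190
```

View pics/fin.png

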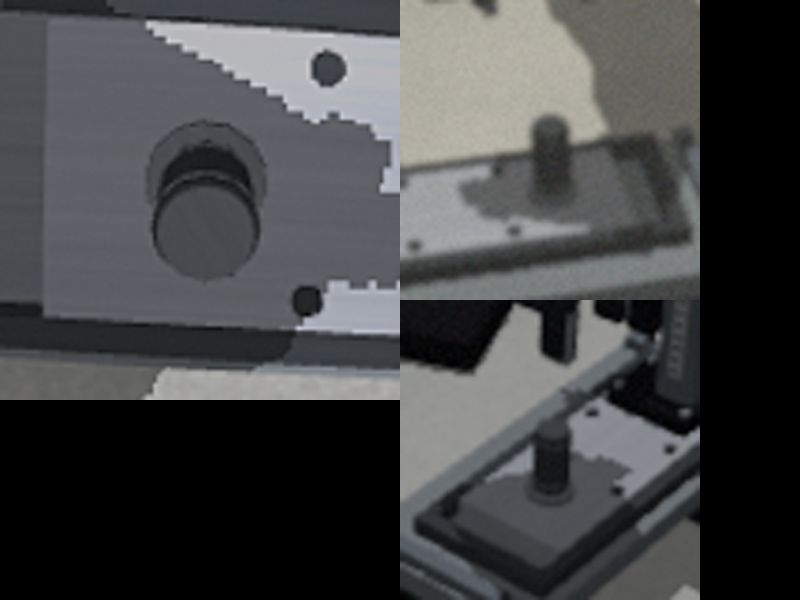

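The drift stands upright with its collar flat on the carriage, at wrist pixel about (323,172) against the predicted (322,173). The hand is clear and reads no force, so I'm handing in.

```bash
python3 -c "
from bench import r
print(r.hand_in())"
```

```text
the job is handed in; nothing more can be done
None
```

The tapered drift is in both holes with its collar flat on the carriage. I let go of it and handed the job in at about 23 s of the 58 s allowed.

**The fit:** The wrist camera showed the bed hole off the carriage hole by about +4 mm in world X and −12 mm in world Y. I put the nose through the overlap of the two holes and worked it down, easing it toward the bed hole as it went. Side forces read 4 to 5 N, about the stated slide friction. Seating took about 9 N, at the predicted height.

**What went wrong:** The first grasp failed. The fingertips sit about 34 mm behind where I expected from the reported TCP, so they closed on top of the drift's handle and pressed on it with about 28 N. That is under the 40 N limit, and I saw no harm to the drift or rack. I lifted, went deeper and gripped it properly.

**Last checks:** The final pictures show the drift upright with its collar flat, within about 1 pixel of the predicted spot. The hand was clear and the contact force was about zero. I did not look again at the rack and bench items. I also could not see the hole alignment directly under the collar; it is inferred from the straight shank passing through both holes.

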